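# Free the muddler from the toggle clamp and lay it in the rack

## Robot

A 6-joint arm with a two-finger parallel gripper is mounted at the origin on the work surface. World frame = base frame: x ahead of the robot, y to its left, z up, the work surface at z = 0. Lengths are in m, angles in rad, forces in N, time in s.
With the tool pointing down it reaches from about 0.4 to 0.925 m from the base axis. Payload 3.4 kg.
Tool frame: the origin (TCP) lies at the very end of the fingers, on their centre line; the grasp point (between the pads) lies 19 mm behind it; z points along the fingers, y is the direction in which the jaws open and shut (so a half turn about z gives the same grasp; the last joint's range is limited). The gripper opens to 85 mm and grips with 20 to 120 N. Pads are 22 mm wide; open, the fingers measure 114 mm over their backs; the gripper's body (76 mm by 85 mm) begins 54 mm behind the grasp point. The pads swing forward as they close: fully open they stand 13 mm farther back than shut.
Start: joints at [-1.325, 0.307, 1.506, -0, 1.328, -0.073], TCP at [0.181, -0.546, 0.231] pointing down, gripper open.
Joint ranges: [-3.12, 3.12], [-1.05, 2.28], [0.14, 2.33], [-1.42, 4.57], [0.1, 2.73], [-2.68, 2.68]. Speed limits (rad/s): [2.57, 2.57, 3.14, 3.14, 3.14, 3.14].

## Interface

Orientations are given as [roll, pitch, yaw] about the fixed x, y, z axes, in that order (R = Rz(yaw) Ry(pitch) Rx(roll)).
In Python, from bench import env gives the robot as it stands. The module is installed in compiled form; this text tells all that it offers. Calls block until the motion is done:
- env.move_ptp(position, orientation): joint-space move of the TCP to a pose.
- env.servo_line(position, speed=0.15, frame=None, force_limit=None): straight line of the TCP; frame=None keeps the orientation; speed is the mean speed in m/s. With force_limit (N) it stops when the force on the tool has changed by that much, and returns True; else False.
- env.move_joints(angles): joint-space move.
- env.open() and env.grasp(): open the fingers fully, or close them until they stop; the grip force is fixed at half the most.
- env.sleep(seconds).
- env.solve_ik(position, orientation): joint angles nearest the present ones, or None.
- env.observe(): the state.
- env.get_image(name): name is "side" or "top" or "wrist"; returns (picture, depth): 420x560x3 uint8, blue, green, red; 420x560 float32, m along the optical axis (not along the pixel's ray), 0 where there is no reading.
- env.get_calibration(name): a dict with "fx", "fy", "cx", "cy" (pixels), "world_to_cam" (4x4, takes a point from world to camera coordinates). Camera axes: x right, y up, looking along -z (the intrinsics and any distortion apply to the point x, -y, -z); pixel columns grow to the right and rows downward; lengths in m; the calibration is good to about 2 mm. A picture is of the moment at which its call begins: read the wrist's pose just before it. get_calibration takes no time and is no camera call; for the wrist camera it gives the pose at the moment of the call.
A pose or a line that the arm cannot do raises env.MotionError and nothing moves.
- env.hand_in(): hands the job in, once; it reports no verdict.
The state is a dict: "clock": time; "joints": joint angles; "dq": joint speeds; "tau": joint torques, N m; "tool_pos": TCP position; "tcp_rot": TCP orientation; "wrist_force": force on the tool from outside, world axes, zero at the start; "moment": the same for the moment, N m; "width": finger opening in m.
Only numpy, scipy, OpenCV 4.12 (cv2) and the standard library are available. Lean on these libraries where they do the work, as an engineer would, in place of code of your own. Each camera call takes 0.05 s, during which the arm holds its last target. There are 200 camera calls.

## Task

Flip the toggle clamp on the jig open by throwing its upright handle back past centre so that the arm swings up and stays up, then lift out the wooden muddler that it held. Lay the muddler, without dropping it, across the two V cradles of the empty groove in the rack, midway along like the two already there, and leave the clamp open and everything else as it stands.

Things in the scene. Friction and masses are not known exactly. Their poses are not given: they have to be found in the camera images.
- muddler: the workpiece: plain turned wooden bar, 28 mm diameter and 180 mm long, two thin dark rings near one end (looks only); origin at its middle on its axis; its own y axis runs along the bar, and it may be turned any way about that axis; 80 g. It starts in the jig under the clamp's rubber foot.
- jig: plywood plate 225 x 150 x 12 mm (x by y) screwed to the table; origin under its centre, z up. Two V blocks (90 degree V, 18 mm wide, at y = +60 and -60 mm, 49 mm high, 57 mm across) cradle the muddler along the jig's y axis at x = -70 mm, its axis 50 mm above the table, free between them. The steel toggle clamp stands at y = 0, x 22 to 107 mm, 50 mm wide at its foot, 32 mm above.
- clamp_handle (a joint): handle angle, rad. 0 = locked: the handle stands up, leaning 0.55 rad towards the muddler (jig's -x). It grows as the handle is thrown over to the jig's +x, away from the muddler, leaning (value - 0.55) from upright, and ends at 1.92. Below about 0.7 it falls back to 0, beyond about 1.0 it falls open by itself, between it may stay; a push of 1 to 3 N at the grip throws it. While it is locked the arm cannot be lifted.
- clamp_arm (a joint): arm angle, rad, driven by the handle through a link: 0 = level, foot on the muddler; about 1.7 (up to 2.1 if nudged) = up, past upright, tip about 200 mm above the table. The arm is a steel bar 14 x 8 mm hinged at the jig's x = 42, y = 0, z = 83 mm, with a 20 mm round rubber foot 112 mm from the hinge, over the muddler's middle when shut.
- handle_grip (a point): point on the centre line of the handle's black rubber grip, 95 mm from the handle's hinge (hinge at the jig's x = 84, y = 0, z = 71 mm, turning about the jig's y axis); about 152 mm above the table at the start. The grip is round, 20 mm in diameter, and runs from 52 to 122 mm from the hinge; the point moves with it.
- rack: fixed plywood plate 220 x 150 x 10 mm (x by y), origin under its centre, z up. Two cheeks 18 mm wide at y = +55 and -55 mm, 49 mm high, each with three 90 degree V notches at x = -70, 0 and +70 mm, make three grooves along the rack's y axis, two of them taken. A muddler lying in a groove has its axis 50 mm above the table and its middle at y = 0.
- felt: thin grey felt strip 50 x 80 x 2 mm lying on the rack's plate between the cheeks, under the empty groove: its centre is midway along that groove, its origin 10 mm above the table, its axes parallel to the rack's.
- done_a: finished muddler lying in a groove of the rack: plain turned wooden bar, 28 mm diameter and 180 mm long, two thin dark rings near one end (looks only); origin at its middle on its axis; its own y axis runs along the bar, and it may be turned any way about that axis.
- done_b: finished muddler lying in another groove of the rack: plain turned wooden bar, 28 mm diameter and 180 mm long, two thin dark rings near one end (looks only); origin at its middle on its axis; its own y axis runs along the bar, and it may be turned any way about that axis.
- tumbler_a: glass tumbler, 68 mm across, 85 mm high, standing beside the jig; origin under its centre
- tumbler_b: glass tumbler, 72 mm across, 95 mm high; origin under its centre
- bottle: white oil bottle, 44 mm across, 120 mm high, standing beside the jig; origin under its centre
- coaster: wooden coaster with holes, 90 x 90 x 14 mm, lying beyond the rack; origin under its centre
- brush: brush 150 mm long lying on the table along the rack's +y end; it runs along its x axis
Things that resemble listed ones, but are neither listed nor needed, are in the scene too. What is shaped like the muddler but turquoise is not meant.

How it is judged:
By the outcome, as a careful person would: the job done as asked, in the order asked, and still so for the second after the job is handed in, with the robot touching nothing.
It also fails if it takes over 50 s, if anything falls off the work surface, if the arm or the gripper's body presses on something with over 40 N, if the wrist force passes 120 N, or if a joint passes its speed limit or range.

## Working session

There is one attempt and no reset: what is moved stays moved. The work goes in short steps, each a Python script; the robot and the scene stay as the last script left them, time stands still between calls to the robot, and variables do not carry over. Pictures are saved under pics/ and viewed, about 8 in all and at most 12, crops included, and the job is handed in when it is done.

```bash
mkdir -p pics; cat > h.py <<'E'
import numpy as np, cv2
from bench import env
def shot(n,f):
    c=env.get_calibration(n); im,d=env.get_image(n); cv2.imwrite(f'pics/{f}.png',im); np.savez(f'pics/{f}.npz',im=im,d=d,**{k:np.array(v) for k,v in c.items() if k in('fx','fy','cx','cy','world_to_cam')}); return c
def ld(f):
    return np.load(f'pics/{f}.npz')
def pt(s,u,v,r=1,z=None):
    d=s['d']; w=d[v-r:v+r+1,u-r:u+r+1]; w=w[w>0]; D=np.median(w) if len(w) else np.nan
    a=np.array([(u-s['cx'])/s['fx'],-(v-s['cy'])/s['fy'],-1.]); M=np.linalg.inv(s['world_to_cam'])
    if z is not None:
        o=M[:3,3]; k=M[:3,:3]@a; return o+k*(z-o[2])/k[2]
    return (M@np.r_[a*D,1])[:3]
def cloud(s):
    d=s['d'];v,u=np.indices(d.shape)
    P=np.stack([(u-s['cx'])/s['fx']*d,-(v-s['cy'])/s['fy']*d,-d],-1); M=np.linalg.inv(s['world_to_cam'])
    P=P@M[:3,:3].T+M[:3,3]; P[d<=0]=np.nan; return P
def up(f,u0,v0,u1,v1,g,k):
    im=cv2.imread(f'pics/{f}.png')[v0:v1,u0:u1]; cv2.imwrite(f'pics/{g}.png',cv2.resize(im,None,fx=k,fy=k,interpolation=cv2.INTER_CUBIC))
E
python3 - <<'E'
from h import *
c=shot('top','top0'); print(c); c=shot('side','side0'); print(c); print(env.observe())
E
```

```text
{'fx': 403.3994063573317, 'fy': 403.3994063573317, 'cx': 275.6334632448489, 'cy': 207.66317483704276, 'world_to_cam': array([[-0.01539239, -0.99975168, -0.01611382,  0.02707138],
       [ 0.99775882, -0.01640728,  0.06487013, -0.51465385],
       [-0.0651184 , -0.0150792 ,  0.9977636 , -1.10900576],
       [ 0.        ,  0.        ,  0.        ,  1.        ]])}
{'fx': 425.8525395823638, 'fy': 425.8525395823638, 'cx': 275.0219224905669, 'cy': 203.18990188182792, 'world_to_cam': array([[-9.94011983e-01, -1.09271120e-01,  6.92718086e-06,
         5.13041643e-01],
       [ 5.93320759e-02, -5.39675783e-01,  8.39779587e-01,
        -1.28114417e-01],
       [-9.17599174e-02,  8.34751383e-01,  5.42927477e-01,
        -9.51952679e-01],
       [ 0.00000000e+00,  0.00000000e+00,  0.00000000e+00,
         1.00000000e+00]])}
{'clock': 0.1, 'joints': array([-1.32448820e+00,  3.07497106e-01,  1.50754340e+00,  3.63067104e-05,
        1.32841536e+00, -7.34691107e-02]), 'dq': array([-0.0006105 , -0.00220803, -0.00469241,  0.00120567,  0.00140821,
       -0.00102358]), 'tau': array([ 2.36599817e-04, -4.58529103e+01, -2.52607781e+01, -6.75399269e-05,
        5.55800900e-03, -3.68855197e-06]), 'tool_pos': array([ 0.18060592, -0.54523493,  0.23047354]), 'tcp_rot': array([-3.13973705e+00, -1.71899624e-04,  3.19768330e-01]), 'wrist_force': array([ 0.01162376, -0.6618452 ,  0.26951414]), 'moment': array([ 0.01778411, -0.0565796 ,  0.06054322]), 'width': 0.08559591059695583}
```

View pics/top0.png

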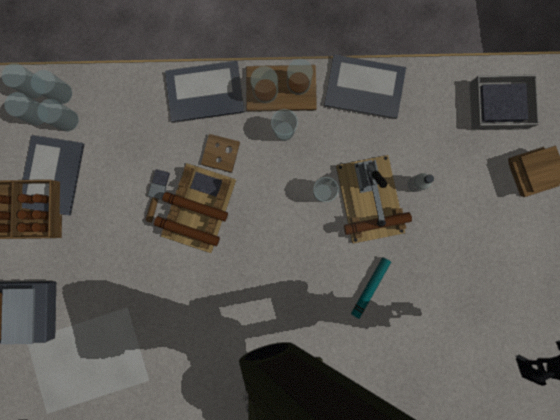

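View pics/side0.png

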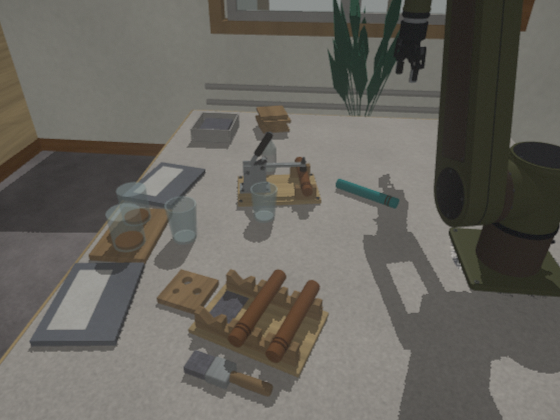

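The top view shows the jig at about (372,200) with the handle grip at (379,179). The rack is at about (200,207), with its empty groove and the felt at (206,184). Tumblers stand at (325,188) and (283,124), and the bottle is at (422,183).

```bash
python3 - <<'E'
from h import *
a=cv2.imread('pics/top0.png')
L=cv2.resize(a[135:255,320:450],None,fx=4.4,fy=4.4,interpolation=cv2.INTER_CUBIC)[:, :400*2]
up('top0',325,145,445,245,'c1',5)
R=cv2.resize(a[155:255,140:245],None,fx=3.8,fy=3.8,interpolation=cv2.INTER_CUBIC)
J=cv2.resize(a[150:250,330:440],None,fx=3.6,fy=3.6,interpolation=cv2.INTER_CUBIC)
o=np.zeros((380,800,3),np.uint8);o[:380,:399]=R;o[:360,402:798]=J
o=cv2.convertScaleAbs(o,alpha=1.7);cv2.imwrite('pics/c1.png',o)
# muddlers by colour & height
s=ld('top0');P=cloud(s);im=a.astype(int)
hsv=cv2.cvtColor(a,cv2.COLOR_BGR2HSV)
def bar(u0,v0,u1,v1,n):
    Q=P[v0:v1,u0:u1].reshape(-1,3);H=hsv[v0:v1,u0:u1].reshape(-1,3)
    m=(Q[:,2]>.04)&(Q[:,2]<.075)&(H[:,0]<14)&(H[:,1]>120)
    pts=Q[m][:,:2].astype(np.float32);r=cv2.minAreaRect(pts);print(n,m.sum(),r,pts.mean(0),Q[m][:,2].max())
bar(335,200,420,245,'mud');bar(155,185,235,222,'done1');bar(145,212,225,250,'done2')
for n,u,v in [('grip',379,179),('felt',206,184),('tumA',325,188),('tumB',283,124),('bottle',427,178),('coaster',219,152)]: print(n,pt(s,u,v))
E
```

```text
mud 475 ((0.467061311006546, -0.2524806261062622), (0.026183098554611206, 0.1755642592906952), 10.186553955078125) [ 0.46639967 -0.25341973] 0.06901863919763707
done1 620 ((0.518695592880249, 0.24702611565589905), (0.19163821637630463, 0.07621011137962341), 89.65168762207031) [0.51688856 0.24364051] 0.07089850780423301
done2 702 ((0.4619399905204773, 0.25215959548950195), (0.18951274454593658, 0.08590711653232574), 88.76051330566406) [0.46155733 0.24539553] 0.06911591420678698
grip [ 0.57088791 -0.23507808  0.16482395]
felt [0.58523098 0.214052   0.01397849]
tumA [ 0.56889428 -0.12097257  0.00725586]
tumB [ 0.75505457 -0.00568945  0.00507806]
bottle [ 0.57709959 -0.36668162  0.12107102]
coaster [0.67573831 0.17680306 0.01380885]
```

View pics/c1.png

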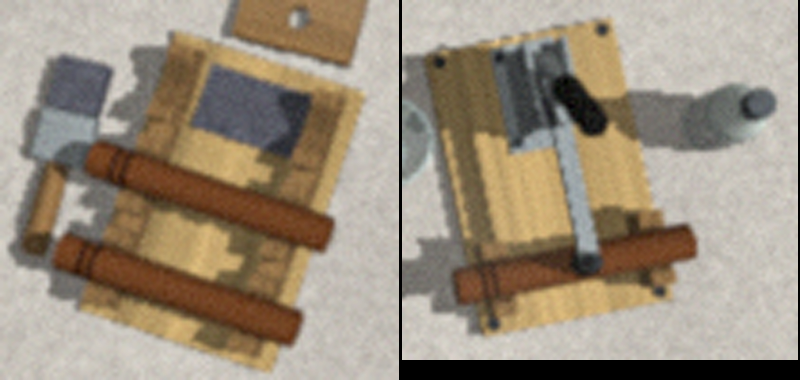

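```bash
python3 - <<'E'
from h import *
s=ld('top0')
def ray(u,v,z):
    return pt(s,0,0,z=z) if 0 else (lambda M,a:(M[:3,3]+M[:3,:3]@a*(z-M[2,3])/(M[:3,:3]@a)[2]))(np.linalg.inv(s['world_to_cam']),np.array([(u-s['cx'])/s['fx'],-(v-s['cy'])/s['fy'],-1.]))
def fit(A,B):
    A=np.array(A);B=np.array(B);a=A-A.mean(0);b=B-B.mean(0)
    t=np.arctan2((a[:,0]*b[:,1]-a[:,1]*b[:,0]).sum(),(a*b).sum());R=np.array([[np.cos(t),-np.sin(t)],[np.sin(t),np.cos(t)]])
    o=B.mean(0)-R@A.mean(0);print('yaw',t,'o',o,'res mm',((A@R.T+o-B)*1e3).round(1).tolist());return t,o
rk=[(172,32),(362,92),(80,310),(270,370)]
fit([(.11,.075),(.11,-.075),(-.11,.075),(-.11,-.075)],[ray(u/3.8+140-.5+.13,v/3.8+155-.5+.13,.010)[:2] for u,v in rk])
jg=[(425,55),(612,20),(485,335),(670,297)]
fit([(.1125,.075),(.1125,-.075),(-.1125,.075),(-.1125,-.075)],[ray((u-402)/3.6+330-.4,v/3.6+150-.4,.012)[:2] for u,v in jg])
# bars ends
for n,sc,ox,oy,c0,e in [('d1',3.8,140,155,0,[(92,157),(328,232)]),('d2',3.8,140,155,0,[(62,250),(297,329)]),('mud',3.6,330,150,402,[(458,287),(693,242)])]:
    E=[ray((u-c0)/sc+ox-.4,v/sc+oy-.4,.052)[:2] for u,v in e]; d=E[0]-E[1];print(n,(E[0]+E[1])/2,np.hypot(*d),np.arctan2(-d[0],d[1]))
f=[(210,67),(310,95),(293,155),(192,122)]
print('felt',np.mean([ray(u/3.8+139.6,v/3.8+154.6,.012)[:2] for u,v in f],0))
print('foot',ray((588-402)/3.6+329.6,262/3.6+149.6,.09))
# detph-based muddler axis using cloud
E
```

```text
yaw -0.32301133798238063 o [0.5200799  0.23825211] res mm [[1.6, -0.2], [1.6, -0.6], [-0.9, 1.3], [-2.3, -0.4]]
yaw 0.17745081201256996 o [ 0.53683054 -0.24565341] res mm [[1.1, 0.9], [2.6, -0.2], [-1.5, 1.9], [-2.1, -2.6]]
d1 [0.52152408 0.23768337] 0.1781407846959288 -0.3226531793468444
d2 [0.45413105 0.25961708] 0.17771240709757696 -0.33677853449424633
mud [ 0.46673702 -0.25542611] 0.17838914631284075 0.17346766766515828
felt [0.58700746 0.2152522 ]
foot [ 0.46752436 -0.25548903  0.09      ]
```

```bash
cat >> h.py <<'E'
from scipy.spatial.transform import Rotation as Ro
JO=np.array([.5360,-.2445]);JY=.177;RO=np.array([.5203,.2380]);RY=-.323
def W(o,y,p): return np.r_[np.array(o)+np.array([[np.cos(y),-np.sin(y)],[np.sin(y),np.cos(y)]])@np.array(p[:2]),p[2]]
def ori(yaw,tilt=0,q=np.pi/2): return (Ro.from_euler('z',yaw)*Ro.from_euler('y',tilt)*Ro.from_euler('z',q)*Ro.from_euler('x',np.pi)).as_euler('xyz')
def toolz(o): return Ro.from_euler('xyz',o).as_matrix()[:,2]
E
python3 - <<'E'
from h import *
for q in(0,np.pi):
    o=ori(JY,0,q); print('push',q,[np.round(env.solve_ik(W(JO,JY,(x,0,.157)),o),2) if env.solve_ik(W(JO,JY,(x,0,.157)),o) is not None else None for x in(-.02,.115)])
for q in(np.pi/2,-np.pi/2):
    o=ori(JY,0,q);print('pick',q,env.solve_ik(W(JO,JY,(-.07,0,.031)),o))
    for t in(.3,.4):
        for z in (.05,.2):
            o=ori(RY,t,q);print('place',t,z,env.solve_ik(W(RO,RY,(.07,0,z))+.019*toolz(o),o))
# push
env.grasp()
o=ori(JY,0,0)
env.move_ptp(W(JO,JY,(-.03,0,.25)),o)
env.servo_line(W(JO,JY,(-.02,0,.158)),.15)
s=env.observe();print(s['clock'],s['tool_pos'],s['wrist_force'],s['width'])
shot('side','s1');up('s1',200,80,380,230,'s1c',4)
E
```

```text
push 0 [array([-0.52,  0.37,  1.61, -0.  ,  1.16,  0.87]), array([-0.39,  0.52,  1.35, -0.  ,  1.27,  1.  ])]
push 3.141592653589793 [array([-0.52,  0.37,  1.61, -0.  ,  1.16, -2.27]), array([-0.39,  0.52,  1.35, -0.  ,  1.27, -2.14])]
pick 1.5707963267948966 [-5.81969012e-01  4.81696001e-01  1.83505026e+00 -8.88178420e-16
  8.24846395e-01 -7.58969012e-01]
place 0.3 0.05 [0.20104142 0.68105508 1.43024349 0.15428724 1.29512301 0.46216796]
place 0.3 0.2 [0.20104142 0.53973956 1.28491606 0.14842214 1.57853413 0.50563229]
place 0.4 0.05 [0.17856824 0.72487775 1.36589735 0.19087451 1.40877193 0.4365229 ]
place 0.4 0.2 [0.17856824 0.58658717 1.22720304 0.1895041  1.68082436 0.4887418 ]
pick -1.5707963267948966 [-5.81969012e-01  4.81696001e-01  1.83505026e+00  4.44089210e-16
  8.24846395e-01  2.38262364e+00]
place 0.3 0.05 [ 0.20104142  0.68105508  1.43024349  0.15428724  1.29512301 -2.67942469]
place 0.3 0.2 [ 0.20104142  0.53973956  1.28491606  0.14842214  1.57853413 -2.63596036]
place 0.4 0.05 None
place 0.4 0.2 [ 0.17856824  0.58658717  1.22720304  0.1895041   1.68082436 -2.65285085]
3.25 [ 0.51664432 -0.24871794  0.15853211] [ 0.13659091 -0.33977448 -0.33119374] 5.430158485260876e-05
```

View pics/s1c.png

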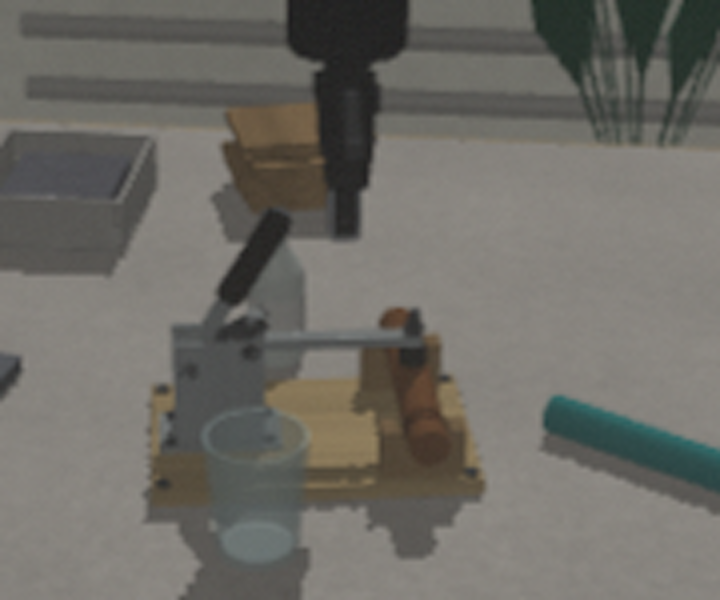

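The closed fingers stand just on the muddler side of the grip, overlapping its upper part, so I'm pushing now.

```bash
python3 - <<'E'
from h import *
env.servo_line(W(JO,JY,(-.02,0,.150)),.1)
print(env.servo_line(W(JO,JY,(.116,0,.150)),.12,force_limit=25))
s=env.observe();print(s['clock'],s['tool_pos'],s['wrist_force'])
env.sleep(.5)
shot('side','s2');up('s2',200,80,380,230,'s2c',4)
E
```

```text
False
4.8333 [ 0.64953863 -0.22410364  0.14995432] [-0.41462682 -0.21183711  0.19430097]
```

View pics/s2c.png

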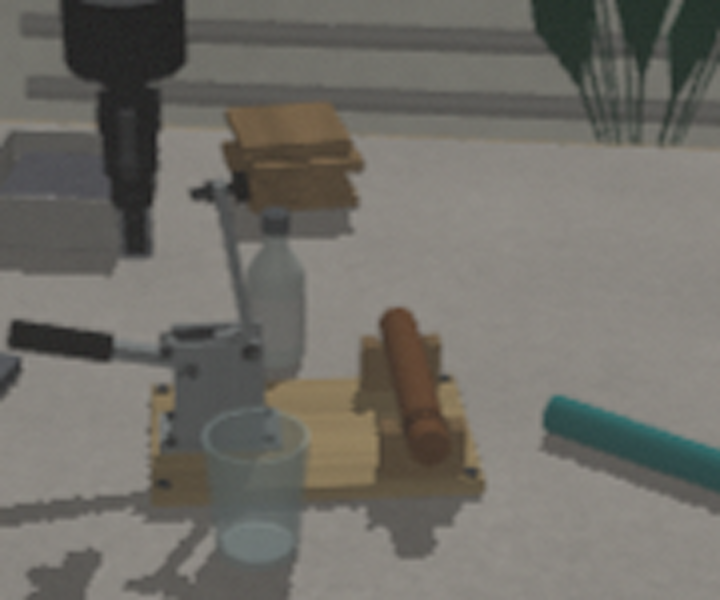

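The clamp is open: the handle is down at (60,340) and the arm is upright at (235,250), while the muddler still lies in its V blocks. Next I go over the muddler and look with the wrist camera.

```bash
python3 - <<'E'
from h import *
p=env.observe()['tool_pos']
env.servo_line([p[0],p[1],.32],.2)
o=ori(JY)
env.move_ptp(W(JO,JY,(-.07,0,.30)),o); env.open()
env.servo_line(W(JO,JY,(-.07,0,.17)),.2); env.sleep(.2)
print(env.observe()['clock'],env.observe()['tool_pos'])
shot('wrist','w1');s=ld('w1');P=cloud(s)
hsv=cv2.cvtColor(s['im'],cv2.COLOR_BGR2HSV)
m=(P[...,2]>.048)&(P[...,2]<.072)&(hsv[...,0]<14)&(hsv[...,1]>130)&(np.hypot(P[...,0]-.467,P[...,1]+.2555)<.11)
q=P[m][:,:2];c=q.mean(0);ev=np.linalg.svd(q-c,full_matrices=False)[2][0];ev*=np.sign(ev[1]);t=(q-c)@ev
print(m.sum(),c,np.arctan2(-ev[0],ev[1]),t.min(),t.max(),c+ev*(t.min()+t.max())/2,np.nanmax(P[m][:,2]))
E
```

```text
9.7167 [ 0.46801875 -0.2574216   0.17146641]
3714 [ 0.46651545 -0.24308674] 0.17949189683700978 -0.09952055031264942 0.07883860125951761 [ 0.46836163 -0.25326158] 0.06450827462119618
```

View pics/w1.png

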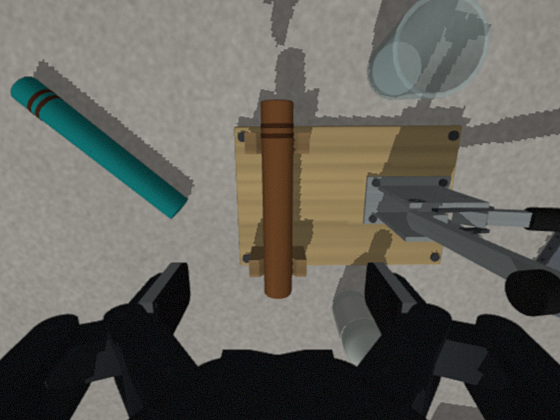

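The wrist view shows the muddler at (278,200) lying in both V blocks, with open space on each side for the fingers. I grasp and lift it.

```bash
python3 - <<'E'
from h import *
g=np.array([.4682,-.2542])
p=env.observe()['tool_pos'];env.servo_line([*g,.17],.1)
print(env.servo_line([*g,.031],.12,force_limit=15))
env.grasp();s=env.observe();print(s['clock'],s['tool_pos'],s['wrist_force'],s['width'])
env.servo_line([*g,.30],.15);s=env.observe();print(s['clock'],s['wrist_force'],s['width'])
o=ori(RY,.32)
a=W(RO,RY,(.07,0,.22))+.019*toolz(o)
env.move_ptp(a,o);s=env.observe();print(s['clock'],s['tool_pos'],a)
shot('wrist','w2');shot('top','t2');im=np.hstack([cv2.resize(cv2.imread('pics/w2.png'),(400,300)),cv2.resize(cv2.imread('pics/t2.png')[130:280,120:320],(400,300))]);cv2.imwrite('pics/m2.png',im)
s=ld('w2');P=cloud(s)
hsv=cv2.cvtColor(s['im'],cv2.COLOR_BGR2HSV)
m=(P[...,2]>.2)&(hsv[...,0]<14)&(hsv[...,1]>130)
q=P[m];c=q.mean(0);ev=np.linalg.svd(q-c,full_matrices=False)[2][0];ev*=np.sign(ev[1]);t=(q-c)@ev
print(m.sum(),c,ev,np.arctan2(-ev[0],ev[1]),t.min(),t.max(),c+ev*(t.min()+t.max())/2)
E
```

```text
False
11.9 [ 0.46785208 -0.25434235  0.0314881 ] [-2.45936194 -0.24765074  5.16222284] 0.025932516518836275
13.8417 [-0.92961231 -0.8657148  -1.66813054] 0.026736169126676826
15.6417 [0.58137924 0.21669021 0.20224039] [0.58101243 0.2176782  0.20196453]
11371 [0.60297624 0.25055994 0.22927963] [0.31483055 0.94914666 0.0015321 ] -0.320278507662847 -0.07269582376199618 0.05151156031971743 [0.59964152 0.24050646 0.2292634 ]
```

View pics/m2.png

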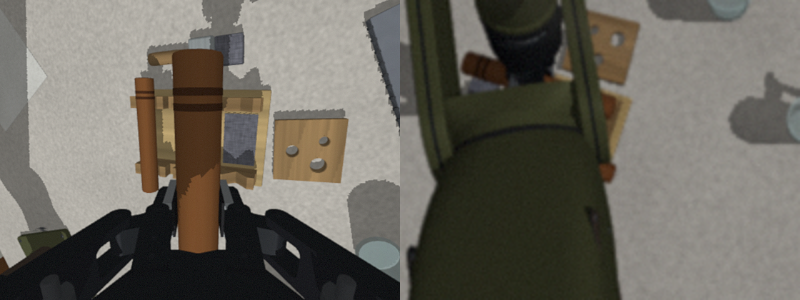

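The muddler is held level and centred along its length: its +y end is within 1 mm of where it should be over the groove. I lower it with a light force stop.

```bash
python3 - <<'E'
from h import *
o=ori(RY,.32)
f=lambda z:W(RO,RY,(.07,0,z))+.0185*toolz(o)
env.servo_line(f(.075),.1); env.sleep(.2)
s=env.observe();print(s['clock'],s['tool_pos'],f(.075),s['wrist_force'])
print(env.servo_line(f(.046),.03,force_limit=6))
s=env.observe();print(s['clock'],s['tool_pos'],'bar',s['tool_pos']-.0185*toolz(o),s['wrist_force'],s['moment'])
shot('wrist','w3');shot('side','s3');im=np.hstack([cv2.resize(cv2.imread('pics/w3.png'),(400,300)),cv2.resize(cv2.imread('pics/s3.png')[240:390,160:360],(400,300))]);cv2.imwrite('pics/m3.png',im)
E
```

```text
17.5333 [0.5814428  0.21771949 0.05793653] [0.58116158 0.21762828 0.05743914] [ 0.5324194  -0.46526021 -0.46570313]
True
18.3 [0.58066627 0.21761096 0.0327752 ] bar [0.58618481 0.21576378 0.05033606] [0.41258448 0.29223767 3.54448624] [-0.05244967 -0.00215882 -0.38038622]
```

View pics/m3.png

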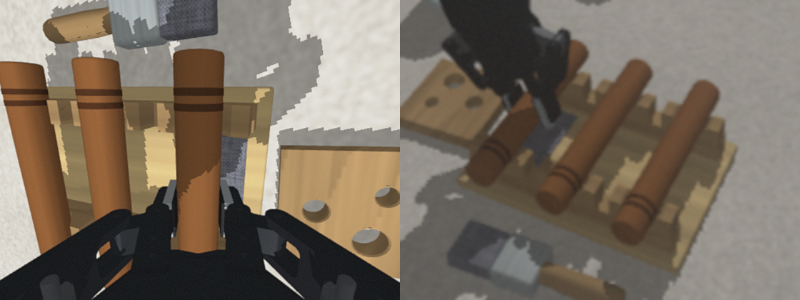

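Contact came with the bar axis at z = 0.0503 m, which is seated, and its ends line up with the neighbours. I release it and back out along the tool axis.

```bash
python3 - <<'E'
from h import *
o=ori(RY,.32)
env.open();env.sleep(.2);s=env.observe();print(s['clock'],s['wrist_force'],s['width'])
env.servo_line(s['tool_pos']-.12*toolz(o),.1)
env.move_ptp([.42,0,.35],ori(0,0)); env.sleep(.3);print(env.observe()['clock'])
shot('top','t4');shot('side','s4')
t=cv2.imread('pics/t4.png')[130:260,130:450];a=cv2.resize(t,(800,325),interpolation=cv2.INTER_CUBIC)
b=cv2.resize(cv2.imread('pics/s4.png')[120:400,140:430],(285,275))
c=np.zeros((600,800,3),np.uint8);c[:325]=cv2.convertScaleAbs(a,alpha=1.5);c[325:600,:285]=b;c[325:600,290:790]=cv2.resize(cv2.imread('pics/s4.png')[120:230,200:400],(500,275));cv2.imwrite('pics/m4.png',c)
s=ld('t4');P=cloud(s);s0=ld('s4')
E
```

```text
19.2083 [ 0.03980826 -0.05831851  0.30736114] 0.08551838538459372
22.1833
```

View pics/m4.png

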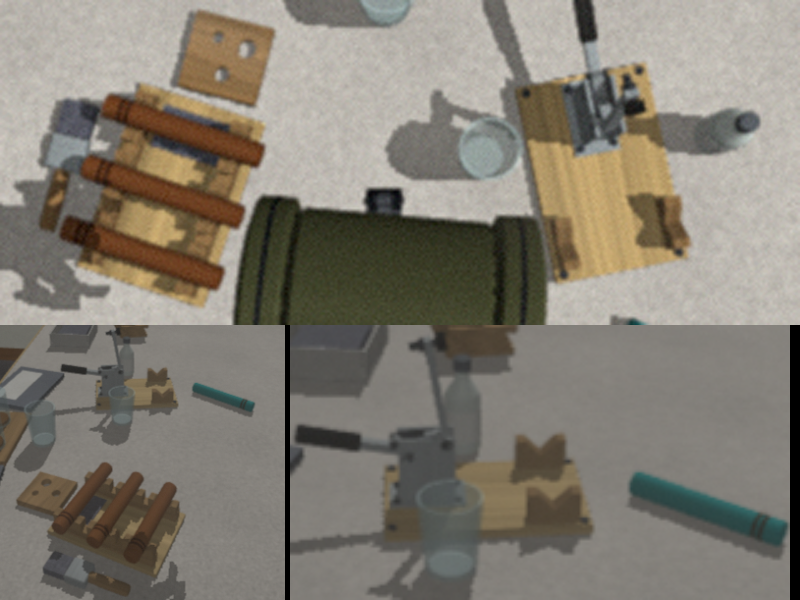

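The muddler lies in the far groove, with ends at (107,103) and (260,153) parallel to and in line with the other two. The clamp is open, and the tumblers, bottle, brush and coaster look unmoved.

```bash
python3 -c "
from bench import env
env.hand_in()"
```

```text
the job is handed in; nothing more can be done
```

The muddler is in the rack's empty far groove, the clamp is open, and the job is handed in. The clock read about 22 s at the last check, against the 50 s limit.

- **Clamp:** I pushed the handle over with closed fingers until it fell open by itself. The arm was still up in the last pictures.
- **Placing:** I lifted the muddler from the jig and carried it over. I lowered it with the tool tilted about 18° so the opening fingers would clear the neighbouring muddler. It touched down lightly with its axis at z = 0.0503 m (50 mm expected), and only then did I release it.
- **Last checks:** The final top and side pictures show the muddler parallel to the other two and in line with their ends. The tumblers, bottle, brush, coaster and turquoise bar look unmoved, and the gripper is clear of everything.
- **Disagreements:** None of the checks failed. The wrist camera and the top camera differed by about 2 mm on where the muddler started. I judged its final position by eye from the pictures and did not measure it again after release.

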